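Slide a test coupon under a spring clip

TASK

Press the red rail of the spring clip down with one fingertip so that its jaw rises, and while you keep it down push the green test coupon along its bed with the other fingertip, beneath the jaw and fully home against the end stop. Then let the clip go so that it clamps the coupon, and draw clear. Only press and push: do not lift the coupon off its bed, and leave the things standing around alone.

Things in the scene. Friction and masses are not known exactly. Their poses are not given: they have to be found in the camera images.
- clip_fixture: fixed fixture, aluminium base plate 154 x 112 x 6 mm (x -90 to 64, y -61 to 51 mm); origin on the worktop beneath the clip's hinge shaft. Its x is the push direction, y left, z up; all x, y, z in mm below are in this frame. Shaft along x at y 0, z 22.4, 8 mm thick; its bearing blocks (8 x 11 mm, at x -83, -36, 50) reach z 28
- stop_face (a point): foot of the aluminium end stop's face, in mid-bed (x 48, y -34, z 16); the stop is 48 mm wide, top z 30. The black bed before it is a level floor at z 16, x -84 to 48, centre line y -34, 48 mm wide over all, open at the -x end, with low steel guide fences (3 mm thick, top z 18.5) along both sides at y -11 and -57
- clip (a joint): turn of the spring clip (rocker on the shaft), rad: 0 at rest, jaw down and blocking the bed; grows as the red rail is pressed down, hard stop 0.50; above about 0.31 the jaw clears the coupon; about 0.30 when clamping it. A spring always drives it back to 0: pressing the rail takes about 3 N at first, 8 N fully down
- press_rail (a point): top of the red press rail at mid-length: a 12 mm round bar along x, from x -90 to 16, at y 33 to 34. Its top is at z 37 at rest, 20 fully down; pressed below z 25 the jaw clears the coupon. A tip may slide along it. So two tips at one height, z 20 to 24, spread along y, can press rail and push coupon. The web from rail to shaft is lower than the pressed rail's top save within 16 mm of the shaft
- jaw_foot (a point): underside of the clip's black rubber foot, which comes down on the bed's centre line. The jaw spans x 18 to 38 and is 20 mm wide; nothing of the clip is over the bed at x below 18. At rest the foot is 2 mm over the bed's floor, and the jaw's front lip blocks the coupon; fully open it stands at z 34
- coupon: loose flat test coupon, grey carrier with green board and copper strips on top, 50 (x) x 40 (y) x 12 mm, 0.1 kg; origin at the centre of its underside, axes as the fixture's. It lies on the bed before the jaw with 1.5 mm play to each fence, top at z 28; its free rear edge is 25 mm from the origin. Fully home its origin is at x 23, y -34
- tin: bystander: small white round tin, 36 mm wide, 18 mm high, behind the fixture; origin under its centre
- tape_roll: bystander: black tape roll 58 x 56 x 19 mm, lying behind the fixture; origin under its centre
- adapter: bystander: yellow adapter block 62 x 36 x 29 mm, in front of the fixture (robot's side); origin under its centre
Things that resemble listed ones, but are neither listed nor needed, are in the scene too. There is more than one size of the coupon; the one meant has the size given above.

How it is judged:
On the way, in this order (a step that is already met when the one before it is completed fails the run):
1. a finger holds the clip open while the coupon is still outside the jaw (value of joint clip above 0.33 rad and contact force between the fingers and clip_fixture above 1 N and x of coupon in the frame of clip_fixture below 0 m), for 0.1 s.
2. the coupon is home against the end stop while a finger still holds the clip open (value of joint clip above 0.33 rad and contact force between the fingers and clip_fixture above 1 N and x of coupon in the frame of clip_fixture above 0.019 m), for 0.1 s.
At the end, for the whole second after the job is handed in: the coupon lies flat on the bed within 4 mm of the end stop, straight to 0.1 rad, at rest, clamped by the released clip (clip joint 0.25 to 0.34) (x of coupon in the frame of clip_fixture above 0.019 m and z of coupon in the frame of clip_fixture between 0.014 and 0.018 m and angle between the x axis of coupon and the x axis of clip_fixture, either way round below 0.1 rad and value of joint clip between 0.25 and 0.34 rad and contact force between coupon and clip_fixture above 2 N and linear speed of coupon below 0.01 m/s); the robot touches nothing.
It fails at once if the coupon is lifted more than 5 mm off the bed, or knocked off it (z of coupon in the frame of clip_fixture above 0.021 m or z of coupon in the frame of clip_fixture below 0.011 m or angle between coupon's own z axis and vertical above 0.2 rad).
It fails at once if a bystander is moved more than 15 mm (distance of any of tin, tape_roll, adapter from where it was at the start of the episode above 0.015 m).
It also fails if it takes over 38 s, if anything falls off the work surface, if the arm or the gripper's body presses on something with over 40 N, if the wrist force passes 120 N, or if a joint passes its speed limit or range.

ROBOT

A 6-joint arm with a two-finger parallel gripper is mounted at the origin on a cart in front of the work surface, level with it; the furniture and walls round the work are solid. World frame = base frame: x ahead of the robot, y to its left, z up, the work surface at z = 0. Lengths are in m, angles in rad, forces in N, time in s.
With the tool pointing down it reaches from about 0.25 to 0.775 m from the base axis. Payload 4 kg.
Tool frame: the origin (TCP) lies at the very end of the fingers, on their centre line; the grasp point (between the pads) lies arm.hold_point_z behind it (arm.hold_point_z is the distance from the TCP to the grasp point, in m); y points along the fingers, z is the direction in which the jaws open and shut, and the axes are right-handed (so a half turn about y gives the same grasp; the last joint's range is limited). The gripper opens to 94 mm and grips with 3 to 60 N. Pads are 16 mm wide; open, the fingers measure 119 mm over their backs; the gripper's body (75 mm by 177 mm) begins 78 mm behind the grasp point.
Start: joints at [1.161, 0.087, 1.371, -0, 1.684, -0.103], TCP at [0.166, 0.524, 0.171] pointing down, gripper open.
Joint ranges: [-3.1, 3.1], [-0.76, 2.03], [0.27, 2.55], [-1.08, 4.22], [0.17, 2.65], [-2.57, 2.57]. Speed limits (rad/s): [2.79, 2.79, 3.14, 3.14, 3.14, 3.14].

INTERFACE

Orientations are given as a unit quaternion [w, x, y, z].
In Python, from bench import arm gives the robot as it stands.
- The arm moves only by the shell command python3 -m handwheel 'ROWS' [FORCE]. ROWS is text: rows parted by semicolons, each of 7 numbers parted by spaces: the shift along the tool's x, y, z in mm, then the turn, a rotation vector about the tool's x, y, z in degrees, then the finger opening in mm, from 0 to 94. In form: x y z wx wy wz grip; .... A call has 1 to 20 rows; each row shifts and turns the commanded pose from where the row before left it, along the tool's axes as they then stand; what a row does not reach is not made up. A row lasts 1/12 s, in which the tool goes at most 41.7 mm and 7.16 degrees, less where a joint would pass 70% of its speed; a pose out of reach is approached as far as the arm can. A call with a gripper value outside its range is refused whole. The fingers move at their own pace and stop on an object; FORCE is the grip in N (left out, the last holds). Time passes only in rows, so rows that do not move let the fingers close. It gives the time, the measured TCP pose, the force and the opening at its end, in the units of the state.
- arm.get_state(): the state, without advancing time (a new reading comes with each control period).
- arm.snapshot(name): name is "side" or "top"; returns a dict with "img" (480x640x3 uint8, red, green, blue), "fx", "fy", "cx", "cy" (pixels), "D" ([k1, k2, p1, p2, k3] as OpenCV has them; the pictures are not rectified), "position" and "rotation" of the camera in the world. Camera axes: x right, y up, looking along -z (the intrinsics and any distortion apply to the point x, -y, -z); pixel columns grow to the right and rows downward; lengths in m; the calibration is good to about 2 mm. A picture is of the moment at which its call begins. There is no depth.
- arm.finish_job(): hands the job in, once; it reports no verdict.
Trained networks look in the newest picture that a camera, given by its name, has taken for a name from the list of things; names that differ only in an ending like _2 or _b are one class to them, and where a whole thing is asked for, a point or a joint stands for the part that bears it (a point fixed in the world has none). Each returns a list of dicts, best first, with "score" (0 to 1); they miss things now and then, are a little off and sometimes report something else, mostly with a low value. They report only what shows in the picture. A call takes as long as a camera call. They do not tell look-alikes from the thing itself.
- arm.look_for(camera, query): "bbox" ([centre column, centre row, width, height] in pixels, round what is visible of it).
The state is a dict: "time": time; "qpos": joint angles; "qd": joint speeds; "tau": joint torques, N m; "position": TCP position; "tcp_rot": TCP orientation; "contact_force": force on the tool from outside, world axes, zero at the start; "moment": the same for the moment, N m; "gripper_width": finger opening in m.
Only numpy, scipy, OpenCV 4.12 (cv2) and the standard library are available. Lean on these libraries where they do the work, as an engineer would, in place of code of your own. Each camera call takes 0.05 s, during which the arm holds its last target. There are 200 camera calls.

## Working session

There is one attempt and no reset: what is moved stays moved. The work goes in short steps, Python scripts to look and compute and a shell command to move; the robot and the scene stay as the last step left them, time stands still between calls to the robot, and variables do not carry over. Pictures are saved under pics/ and viewed, about 8 in all and at most 12, crops included, and the job is handed in when it is done.

```bash
mkdir -p pics; ls
python3 - <<'E'
from bench import arm
import cv2,numpy as np
print(arm.get_state(), arm.hold_point_z)
for c in ("top","side"):
    s=arm.snapshot(c); cv2.imwrite(f"pics/{c}0.png",s["img"][:,:,::-1])
    print(c,{k:v for k,v in s.items() if k!="img"})
    for q in ("clip_fixture","clip","coupon","press_rail","jaw_foot","tin","tape_roll","adapter"):
        print(q,[(round(d["score"],2),np.round(d["bbox"]).tolist()) for d in arm.look_for(c,q)][:4])
E
```

```text
pics
{'time': 0.0, 'qpos': array([ 1.16089155e+00,  8.79369470e-02,  1.37220730e+00, -2.80660136e-05,
        1.68358173e+00, -1.03122231e-01]), 'qd': array([-0.00058308,  0.00099804, -0.00018531, -0.00053261, -0.00057483,
       -0.00209903]), 'tau': array([-1.28003328e-03, -3.40186429e+01, -3.02425289e+01,  7.18337204e-02,
        3.31286550e-02, -1.73275453e-04]), 'position': array([0.16588045, 0.52375518, 0.16943793]), 'tcp_rot': array([-0.69807173,  0.69953586, -0.10822202,  0.10785838]), 'contact_force': array([-0.11820028, -0.00915366,  0.38276553]), 'moment': array([ 0.01517645,  0.00460423, -0.02703767]), 'gripper_width': 0.09384497616125712} 0.0188
top {'fx': 613.024641363892, 'fy': 613.024641363892, 'cx': 310.4475599398051, 'cy': 238.80785548624027, 'D': array([0.02761025, 0.        , 0.        , 0.        , 0.        ]), 'position': array([ 0.36088161, -0.32167302,  0.95954149]), 'rotation': array([-0.69723016, -0.06140855,  0.06064435,  0.71163288])}
clip_fixture [(0.7, [326.0, 217.0, 100.0, 113.0])]
clip [(0.79, [320.0, 218.0, 80.0, 69.0])]
coupon [(0.89, [376.0, 309.0,
[... 438 characters left out ...]
234.47833303677402, 'D': array([-0.07263365,  0.        ,  0.        ,  0.        ,  0.        ]), 'position': array([ 0.27411395, -0.99819818,  0.55513275]), 'rotation': array([ 0.87342046,  0.45677376, -0.07828599, -0.1495518 ])}
clip_fixture [(0.85, [343.0, 256.0, 80.0, 47.0])]
clip [(0.87, [340.0, 249.0, 66.0, 30.0])]
coupon [(0.8, [333.0, 261.0, 28.0, 16.0]), (0.63, [285.0, 297.0, 24.0, 15.0]), (0.56, [237.0, 286.0, 21.0, 17.0])]
press_rail [(0.89, [341.0, 248.0, 64.0, 33.0])]
jaw_foot [(0.73, [340.0, 250.0, 67.0, 32.0])]
tin [(0.71, [396.0, 270.0, 15.0, 15.0])]
tape_roll [(0.97, [401.0, 246.0, 27.0, 20.0])]
adapter [(0.96, [278.0, 253.0, 28.0, 12.0]), (0.5, [341.0, 246.0, 63.0, 33.0])]
```

Run:
```python
import cv2
a=cv2.imread("pics/top0.png")[120:400,220:440]; cv2.imwrite("pics/tc.png",cv2.resize(a,None,fx=2.1,fy=2.1,interpolation=3))
a=cv2.imread("pics/top0.png")[150:290,260:400]; cv2.imwrite("pics/tc2.png",cv2.resize(a,None,fx=4.2,fy=4.2,interpolation=3))
a=cv2.imread("pics/side0.png")[200:320,200:440]; cv2.imwrite("pics/sc.png",cv2.resize(a,None,fx=3.3,fy=3.3,interpolation=3))
```

```text
(no output)
```

View pics/tc2.png

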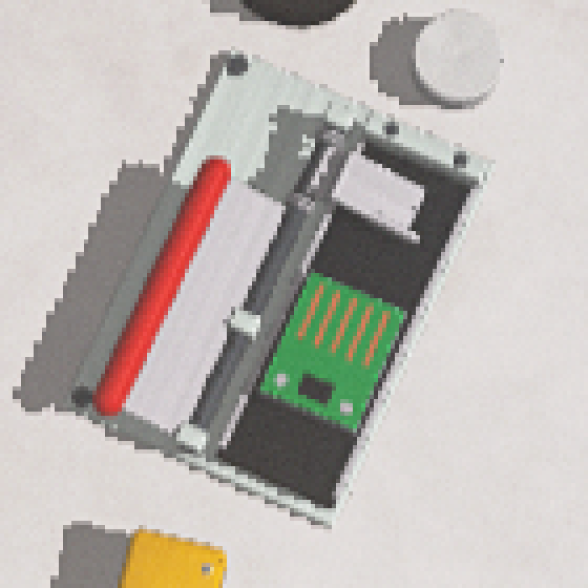

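View pics/sc.png

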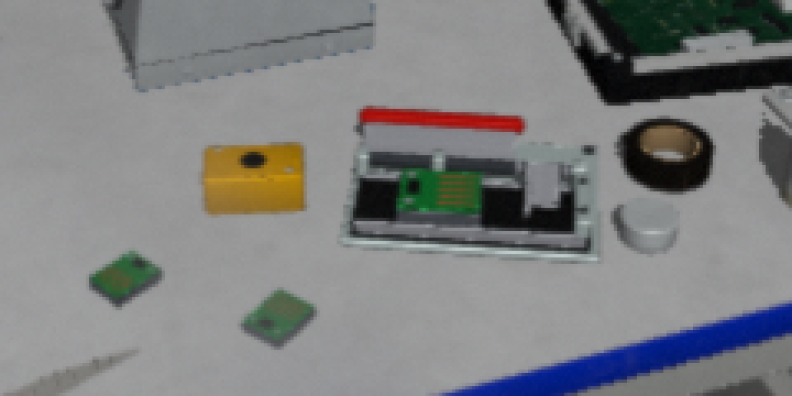

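View pics/tc.png

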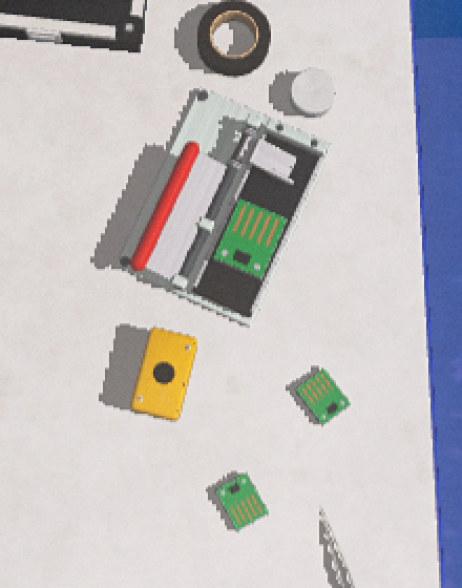

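The bed coupon (full size) sits between the fixture's fences, before the jaw. The two loose green ones are look-alikes. In the top crop the plate corners are at about (228,52), (490,160) and (330,525), and the rail ends at (217,160) and (108,412). I'll fit the pose from these.

```bash
cat > h.py <<'E'
import numpy as np, cv2
from scipy.spatial.transform import Rotation as R
def rot(q): return R.from_quat(np.roll(np.array(q),-1))
def proj(s,P):
    Rc=rot(s["rotation"]).as_matrix() if np.shape(s["rotation"])==(4,) else np.array(s["rotation"])
    p=(np.atleast_2d(P)-s["position"])@Rc*[1,-1,-1]
    K=np.array([[s["fx"],0,s["cx"]],[0,s["fy"],s["cy"]],[0,0,1.]])
    return cv2.projectPoints(p,np.zeros(3),np.zeros(3),K,np.array(s["D"]))[0][:,0]
def fix(v,P):  # fixture mm -> world m
    c,n=np.cos(v[2]),np.sin(v[2]); P=np.atleast_2d(P)/1000.
    return np.c_[v[0]+c*P[:,0]-n*P[:,1], v[1]+n*P[:,0]+c*P[:,1], P[:,2]]
E
python3 - <<'E'
from h import *; from bench import arm
from scipy.optimize import least_squares
st=arm.snapshot("top"); ss=arm.snapshot("side")
T=[((64,51,6),(228,52)),((64,-61,6),(490,160)),((-90,-61,6),(330,525)),((16,33.5,33),(217,160)),((-90,33.5,33),(108,412))]
S=[((-90,-61,6),(342,243)),((64,-61,6),(598,258)),((64,51,6),(597,147)),((-90,33.5,37),(362,107)),((16,33.5,37),(522,117))]
Tp=np.array([t[0] for t in T]);Tu=np.array([t[1] for t in T])/4.2+[260,150]-.4
Sp=np.array([t[0] for t in S]);Su=np.array([t[1] for t in S])/3.3+[200,200]-.4
def res(v,w=(1,1)): return np.r_[w[0]*(proj(st,fix(v,Tp))-Tu).ravel(), w[1]*(proj(ss,fix(v,Sp))-Su).ravel()]
for w in ((1,1),(1,0),(0,1)):
    r=least_squares(res,[.4,-.3,0.4],args=(w,)); print(w,r.x,np.degrees(r.x[2]))
    print(np.round(res(r.x),1))
    if w==(1,1): v=r.x
np.save("v.npy",v)
# coupon corners from top
C=np.array([(315,277),(407,308),(355,430),(262,392)])/4.2+[260,150]-.4
cp=lambda u,v2=v: np.array([[u[0]+sx*25*np.cos(u[2])-sy*20*np.sin(u[2]),u[1]+sx*25*np.sin(u[2])+sy*20*np.cos(u[2]),28] for sx,sy in((1,1),(1,-1),(-1,-1),(-1,1))])
r=least_squares(lambda u:(proj(st,fix(v,cp(u)))-C).ravel(),[-25,-34,0]); print("coupon",r.x,np.round(r.fun,1))
s=arm.get_state(); print(rot(s["tcp_rot"]).as_matrix().round(3), fix(v,[[0,0,0]]))
E
```

```text
(1, 1) [ 0.57606979 -0.34937236 -0.43702938] -25.039938874227644
[-0.1 -1.6  1.5 -0.   1.3  0.6  0.3 -0.9 -1.7  0.6 -0.9 -0.8  0.6 -0.5
 -0.4 -0.7 -1.7  0.1  0.6 -0.1]
(1, 0) [ 0.57572676 -0.34895528 -0.43471649] -24.907420147017337
[-0.5 -1.3  1.2  0.1  1.2  0.8  0.  -0.6 -1.9  0.9 -1.1 -0.9  0.4 -0.6
 -0.7 -0.8 -2.   0.1  0.3 -0.1]
(0, 1) [ 0.5763489  -0.35065333 -0.44335388] -25.4023063938042
[ 1.  -1.8  2.4  0.1  1.7  0.5  1.3 -1.2 -1.2  0.2 -0.7 -0.7  0.8  0.
  0.1 -0.2 -1.2  0.3  1.   0.3]
coupon [-3.31161819e+01 -3.49947091e+01  1.86051922e-02] [-1.1 -1.8  0.9  0.6  1.   1.  -0.9  0.1]
[[ 0.953  0.     0.302]
 [-0.302  0.     0.953]
 [-0.    -1.     0.   ]] [[ 0.57606979 -0.34937236  0.        ]]
```

The fit agrees between the views to about 1.5 mm, and the tool's yaw is 7.5° off. Before the long traverse I'll check the surroundings and compute the move.

Run:
```python
import cv2,numpy as np
a=cv2.imread("pics/side0.png");b=cv2.imread("pics/top0.png")
cv2.imwrite("pics/both.png",np.vstack([cv2.resize(a,(400,300),interpolation=3),cv2.resize(b,(400,300),interpolation=3)]))
from h import *; from bench import arm
v=np.load("v.npy"); s=arm.get_state(); Rt=rot(s["tcp_rot"]).as_matrix()
tgt=fix(v,[[-74,0,120]])[0]; print(tgt, "world shift",tgt-s["position"],"tool mm",(Rt.T@(tgt-s["position"])*1000).round(1))
print(fix(v,[[-74,0,22],[-10,0,22]]))
```

```text
[ 0.50902483 -0.31805187  0.12      ] world shift [ 0.34293724 -0.84240257 -0.05061785] tool mm [ 581.3   50.5 -699.5]
[[ 0.50902483 -0.31805187  0.022     ]
 [ 0.56700966 -0.34513986  0.022     ]]
```

View pics/both.png

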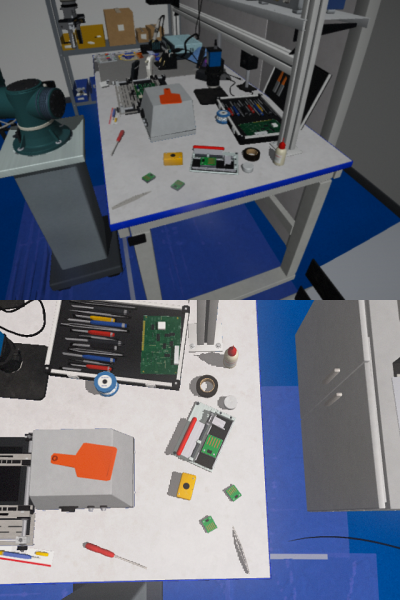

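The path crosses a grey box (roughly x 0.21–0.41, y −0.17–0.08) with clutter behind it. I need its height before traversing.

Run:
```python
import cv2,numpy as np
a=cv2.imread("pics/side0.png")[40:260,100:400]
cv2.imwrite("pics/sbox.png",cv2.resize(a,None,fx=2.6,fy=2.6,interpolation=3))
from h import *; from bench import arm
st=arm.snapshot("top"); ss=arm.snapshot("side")
for P in ([.21,-.17,0],[.41,-.17,0],[.21,-.17,.15],[.41,-.17,.15],[.3,.1,.0],[.3,.1,.3],[.3,.3,0],[.3,.3,.3],[.166,.524,.17],[.166,.524,.4]):
    print(P,"side crop",((proj(ss,P)[0]-[100,40])*2.6).round(),"top",proj(st,P)[0].round())
```

```text
[0.21, -0.17, 0] side crop [159. 533.] top [213. 451.]
[0.41, -0.17, 0] side crop [393. 488.] top [214. 316.]
[0.21, -0.17, 0.15] side crop [120. 374.] top [194. 471.]
[0.41, -0.17, 0.15] side crop [378. 333.] top [196. 310.]
[0.3, 0.1, 0.0] side crop [234. 371.] top [ 34. 393.]
[0.3, 0.1, 0.3] side crop [183.  77.] top [-97. 416.]
[0.3, 0.3, 0] side crop [216. 296.] top [-100.  397.]
[0.3, 0.3, 0.3] side crop [171.  32.] top [-300.  422.]
[0.166, 0.524, 0.17] side crop [ 68. 115.] top [-410.  535.]
[0.166, 0.524, 0.4] side crop [ 25. -86.] top [-767.  631.]
```

View pics/sbox.png

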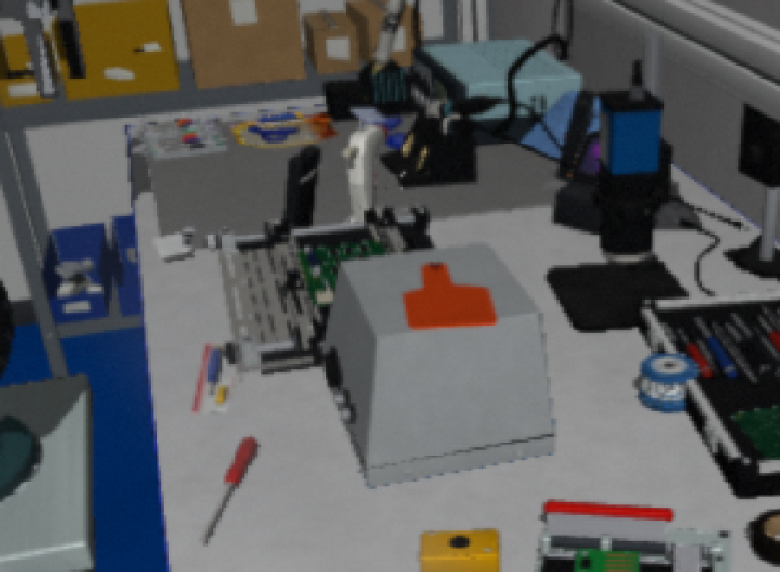

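The box stands at about x 0.38–0.55, y −0.17–0.07 and is roughly 0.16 m high, so I'll lift 200 mm first and then traverse.

```bash
python3 -m handwheel '0 -34 0 0 0 0 54.5;0 -34 0 0 0 0 54.5;0 -34 0 0 0 0 54.5;0 -34 0 0 0 0 54.5;0 -34 0 0 0 0 54.5;0 -30 0 0 0 0 54.5;24 0 -29 0 0 0 54.5;24 0 -29 0 0 0 54.5;24 0 -29 0 0 0 54.5;24 0 -29 0 0 0 54.5;24 0 -29 0 0 0 54.5;24 0 -29 0 0 0 54.5;24 0 -29 0 0 0 54.5;24 0 -29 0 0 0 54.5;24 0 -29 0 0 0 54.5;24 0 -29 0 0 0 54.5;24 0 -29 0 0 0 54.5;24 0 -29 0 0 0 54.5'; python3 -m handwheel '24 0 -29 0 0 0 54.5;24 0 -29 0 0 0 54.5;24 0 -29 0 0 0 54.5;24 0 -29 0 0 0 54.5;24 0 -29 0 0 0 54.5;24 0 -29 0 0 0 54.5;24 0 -29 0 0 0 54.5;24 0 -29 0 0 0 54.5;24 0 -29 0 0 0 54.5;24 0 -29 0 0 0 54.5;24 0 -29 0 0 0 54.5;24 0 -29 0 0 0 54.5;0 0 0 0 3.7 0 54.5;0 0 0 0 3.7 0 54.5;0 0 0 0 0 0 54.5;0 0 0 0 0 0 54.5'
cat >> h.py <<'E'
def where():
    from bench import arm
    v=np.load("v.npy"); s=arm.get_state(); Rt=rot(s["tcp_rot"]).as_matrix()
    c,n=np.cos(v[2]),np.sin(v[2]); F=np.array([[c,-n,0],[n,c,0],[0,0,1]])
    p=F.T@(s["position"]-[v[0],v[1],0])*1000
    print("t",round(s["time"],2),"TCP in fixture mm",p.round(1),"tool axes in fixture\n",(F.T@Rt).round(3),"F",(F.T@s["contact_force"]).round(1),"w",round(s["gripper_width"]*1000,1))
    return s
E
python3 -c "from h import *; where()"
```

```text
time: 2.6
position: [0.3356, 0.1039, 0.371]
tcp_rot: [0.699, -0.699, 0.107, -0.108]
contact_force: [0.0, 0.7, -0.5]
gripper_width: 0.0543
time: 3.93
position: [0.5051, -0.3133, 0.3705]
tcp_rot: [0.691, -0.69, 0.152, -0.152]
contact_force: [0.6, 0.8, 0.1]
gripper_width: 0.0544
t 3.93 TCP in fixture mm [-79.6   2.7 370.5] tool axes in fixture
 [[ 1.    -0.    -0.003]
 [ 0.003  0.     1.   ]
 [-0.    -1.     0.   ]] F [0.2 1.  0.1] w 54.4
```

```bash
python3 -m handwheel '0 38 0 0 0 0 54.5;0 38 0 0 0 0 54.5;0 38 0 0 0 0 54.5;0 38 0 0 0 0 54.5;0 38 0 0 0 0 54.5;0 38 0 0 0 0 54.5;1.5 34 -1 0 0 0 54.5;1 25 -1 0 0 0 54.5;1 20 -0.7 0 0 0 54.5;0 14 0 0 0 0 54.5;0 0 0 0 0 0 54.5;0 0 0 0 0 0 54.5'
python3 - <<'E'
from h import *; from bench import arm
where(); v=np.load("v.npy")
im=[]
t=arm.snapshot("top");a=t["img"][160:290,260:400,::-1]; s=arm.snapshot("side");b=s["img"][215:300,280:400,::-1]
im=[cv2.resize(a,(420,390),interpolation=3),cv2.resize(b,(551,390),interpolation=3)]
cv2.imwrite("pics/n1.png",cv2.resize(np.hstack(im),(800,321)))
E
```

```text
time: 4.93
position: [0.5068, -0.3163, 0.0496]
tcp_rot: [0.691, -0.69, 0.153, -0.152]
contact_force: [-0.3, 0.3, 0.6]
gripper_width: 0.0544
t 4.93 TCP in fixture mm [-76.8   0.6  49.6] tool axes in fixture
 [[ 1.    -0.001 -0.003]
 [ 0.003  0.     1.   ]
 [-0.001 -1.     0.   ]] F [-0.4  0.1  0.6] w 54.4
```

View pics/n1.png

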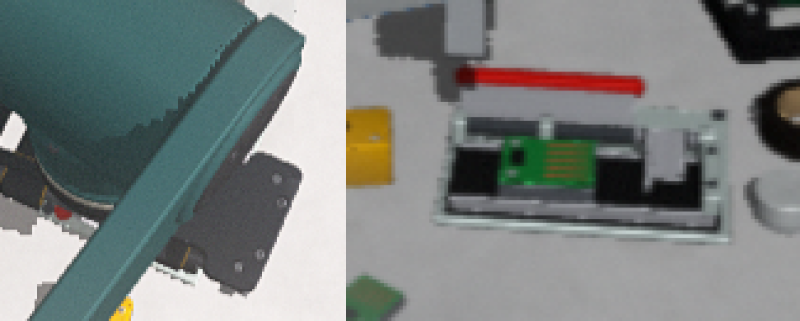

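Run:
```python
from h import *; from bench import arm
v=np.load("v.npy"); s=arm.snapshot("side")
for P in ([-77,34,50],[-77,-33,50],[-90,33.5,37],[16,33.5,37],[-58,-54,28],[-58,-14,28],[-8,-54,28]):
    u=proj(s,fix(v,P))[0]; print(P,u.round(1),"n1 px",((u-[280,215])*[551/120,390/85]*800/971+[346,0]).round())
b=s["img"][130:300,240:400,::-1]; cv2.imwrite("pics/n2.png",cv2.resize(b,None,fx=3.5,fy=3.5,interpolation=3))
```

```text
[-77, 34, 50] [313.8 227.2] n1 px [474.  46.]
[-77, -33, 50] [310.3 246.3] n1 px [461. 118.]
[-90, 33.5, 37] [307.6 232.2] n1 px [450.  65.]
[16, 33.5, 37] [358.3 235. ] n1 px [642.  76.]
[-58, -54, 28] [319.  262.4] n1 px [493. 179.]
[-58, -14, 28] [320.8 250. ] n1 px [500. 132.]
[-8, -54, 28] [344.8 263.9] n1 px [591. 185.]
```

View pics/n2.png

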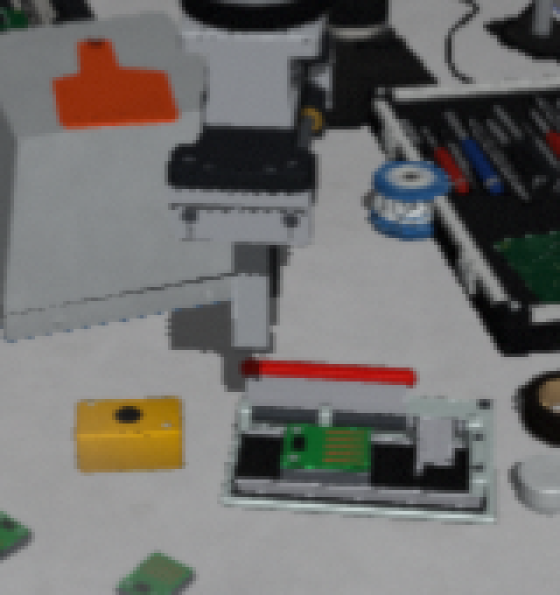

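The side picture shows one finger, with its tip at about px (311, 229). I expected the near finger at (310, 246), so these disagree. I'll overlay the predicted gripper outline before touching anything.

Run:
```python
from h import *; from bench import arm
v=np.load("v.npy"); S={c:arm.snapshot(c) for c in("side","top")}
def box(x0,x1,y0,y1,z0,z1):
    c=np.array([(x,y,z) for x in(x0,x1) for y in(y0,y1) for z in(z0,z1)]);return c,[(0,1),(0,2),(0,4),(1,3),(1,5),(2,3),(2,6),(3,7),(4,5),(4,6),(5,7),(6,7)]
out=[]
for c,(r0,r1,c0,c1) in(("side",(130,300,250,400)),("top",(130,290,230,400))):
    s=S[c];k=3.4;im=cv2.resize(s["img"][r0:r1,c0:c1,::-1],None,fx=k,fy=k,interpolation=3)
    for b,col in((box(-85,-69,-40,-27,50,147),(0,0,255)),(box(-85,-69,27,40,50,147),(255,0,0)),(box(-114,-39,-88,88,147,190),(0,255,255)),(box(-90,64,-61,51,0,6),(255,0,255)),(box(-58,-8,-54,-14,16,28),(255,255,255))):
        u=((proj(s,fix(v,b[0]))-[c0,r0]+.5)*k).astype(int)
        for i,j in b[1]: cv2.line(im,u[i].tolist(),u[j].tolist(),col,1)
    out.append(cv2.resize(im,None,fx=390/im.shape[1],fy=390/im.shape[1]) if im.shape[1]>390 else im)
h=min(o.shape[0] for o in out);cv2.imwrite("pics/ov.png",np.hstack([o[:h] for o in out]))
```

```text
(no output)
```

View pics/ov.png

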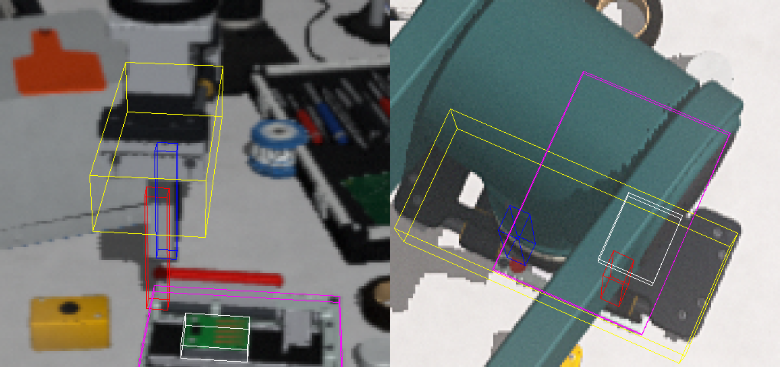

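The body outline matches in the top view, but in the side view the robot appears about 17 px higher than predicted. I'll open the fingers, which is harmless at this height. The direction the visible tip moves will show which finger it is.

```bash
cat > tip.py <<'E'
from h import *; from bench import arm
im=arm.snapshot("side")["img"].astype(int); ref=cv2.imread("pics/side0.png")[:,:,::-1].astype(int)
d=(abs(im-ref).sum(2)>40)[190:260,285:345]
import sys; np.save(sys.argv[1],im)
for r in range(0,70,2): print(190+r,''.join('#' if x else '.' for x in d[r]))
where()
E
python3 tip.py a.npy | cut -c1-80; python3 -m handwheel '0 0 0 0 0 0 94;0 0 0 0 0 0 94;0 0 0 0 0 0 94;0 0 0 0 0 0 94' >/dev/null; python3 tip.py b.npy
```

```text
190 .......#####..##..##..######################................
192 ......######.......................######..#................
194 ........##................#........######..#................
196 .........#................#..........##....#................
198 ......#####....................#.....##.....................
200 .....................###################....................
202 .....................##################.....................
204 .....................#################......................
206 .....................###############........................
208 .......................#############........................
210 .....................##.......######........................
212 .....................#####.#..######........................
214 .....................##.###...######........................
216 .................#####........#####.........................
218 ......################........#####.........................
220 ...####################..#..#.#####.........................
222 ...##########################.#####.....................
[... 3081 characters left out ...]
..............
244 .................#######....................................
246 ............................................................
248 ............................................................
250 ............................................................
252 ............................................................
254 ............................................................
256 ............................................................
258 ............................................................
t 5.62 TCP in fixture mm [-76.2   0.1  49.5] tool axes in fixture
 [[ 1.    -0.    -0.001]
 [ 0.001  0.     1.   ]
 [-0.    -1.     0.   ]] F [-0.3  0.4  0.4] w 81.7
```

The visible finger is the near one, and it appears about 40 mm higher than the reported TCP implies. I'll settle it by touch: creep down and watch for the rail's spring force while tracking the tip in the image.

```bash
python3 -m handwheel '0.7 4 0 0 0 0 54.5;0.7 4 0 0 0 0 54.5;0.6 3 0 0 0 0 54.5;0 3 0 0 0 0 54.5;0 3 0 0 0 0 54.5;0 0 0 0 0 0 54.5' | tail -3; python3 tip.py c.npy | sed -n '12,40p'
```

```text
tcp_rot: [0.691, -0.69, 0.154, -0.152]
contact_force: [-0.4, 0.6, 0.2]
gripper_width: 0.0547
212 .....................###############........................
214 .....................###############........................
216 .................###################........................
218 .......#############################........................
220 ......#################......#.######.......................
222 ....####################.#.##.#######.......................
224 ...#####################.......######.......................
226 ...#####################.......#####........................
228 ...####################.....#..###..........................
230 ....###################.......#####.........................
232 ....###################..######.###.........................
234 .....############################...........................
236 ..................###############...........................
238 ...................####..########...........................
240 ...................############.............................
242 ...................############.............................
244 ...................######..####.............................
246 ....................####....................................
248 ............................................................
250 ............................................................
252 ............................................................
254 ............................................................
256 ............................................................
258 ............................................................
t 6.17 TCP in fixture mm [-74.7   0.2  31.8] tool axes in fixture
 [[ 1.    -0.001 -0.001]
 [ 0.001  0.     1.   ]
 [-0.001 -1.     0.   ]] F [ 0.  -0.2 -0.1] w 54.3
```

There is no contact at reported z 32, where the rail (37) should already be pressed. So the tips really are higher than reported, and the camera was right. I'll carry on down and look.

```bash
python3 -m handwheel '0 4 0 0 0 0 54.5;0 4 0 0 0 0 54.5;0 4 0 0 0 0 54.5;0 4 0 0 0 0 54.5;0 3 0 0 0 0 54.5;0 3 0 0 0 0 54.5;0 0 0 0 0 0 54.5' | tail -3
python3 - <<'E'
from h import *; from bench import arm
where(); s=arm.snapshot("side"); cv2.imwrite("pics/n3.png",cv2.resize(s["img"][205:275,290:380,::-1],None,fx=8,fy=8,interpolation=3))
v=np.load("v.npy")
for z in (20,30,40,50,60): print(z,((proj(s,fix(v,[[-83,-40,z],[-67,-40,z]]))-[290,205]+.5)*8).round().tolist())
E
```

```text
tcp_rot: [0.691, -0.69, 0.153, -0.152]
contact_force: [-0.2, 0.2, 0.1]
gripper_width: 0.0547
t 6.75 TCP in fixture mm [-74.8   0.2   9.5] tool axes in fixture
 [[ 1.    -0.002 -0.001]
 [ 0.001  0.     1.   ]
 [-0.002 -1.     0.   ]] F [-0.3  0.1  0.1] w 54.7
20 [[140.0, 447.0], [204.0, 451.0]]
30 [[140.0, 415.0], [204.0, 419.0]]
40 [[139.0, 383.0], [204.0, 386.0]]
50 [[139.0, 350.0], [204.0, 353.0]]
60 [[138.0, 316.0], [204.0, 320.0]]
```

View pics/n3.png

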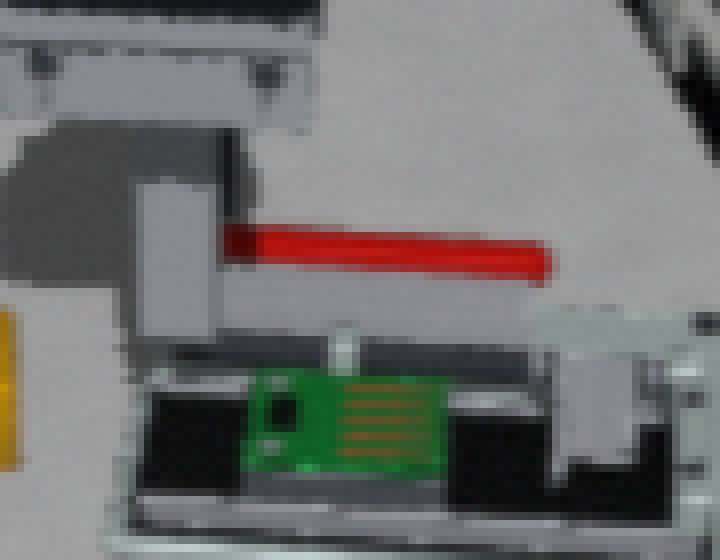

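The near fingertip is visible at row 338, which means true z ≈ 53 mm against a reported 9.5. So reported z reads about 43 mm low, while x and y agree. I'll keep going down onto the rail, watching the force.

```bash
python3 -m handwheel '0 4 0 0 0 0 54.5;0 4 0 0 0 0 54.5;0 3 0 0 0 0 54.5;0 0 0 0 0 0 54.5' | tail -2; python3 -c "from h import *; where()" ; python3 -m handwheel '0 2 0 0 0 0 54.5;0 2 0 0 0 0 54.5;0 1 0 0 0 0 54.5;0 0 0 0 0 0 54.5' | tail -2; python3 -c "from h import *; where()"; python3 -m handwheel '0 2 0 0 0 0 54.5;0 2 0 0 0 0 54.5;0 0 0 0 0 0 54.5' | tail -2; python3 -c "from h import *; where()"
```

```text
contact_force: [-0.9, -0.0, 3.3]
gripper_width: 0.0544
t 7.13 TCP in fixture mm [-74.1  -0.1  -0.6] tool axes in fixture
 [[ 1.     0.    -0.001]
 [ 0.001 -0.     1.   ]
 [ 0.    -1.    -0.   ]] F [-0.8 -0.4  3.3] w 54.4
contact_force: [0.6, -1.5, 4.8]
gripper_width: 0.0545
t 7.47 TCP in fixture mm [-73.5  -0.1  -4.9] tool axes in fixture
 [[ 1.     0.002 -0.001]
 [ 0.001 -0.     1.   ]
 [ 0.002 -1.    -0.   ]] F [ 1.2 -1.1  4.8] w 54.5
contact_force: [-0.4, -0.3, 4.9]
gripper_width: 0.0545
t 7.72 TCP in fixture mm [-73.4  -0.1  -8.9] tool axes in fixture
 [[ 1.     0.002 -0.001]
 [ 0.001 -0.     1.   ]
 [ 0.002 -1.    -0.   ]] F [-0.2 -0.4  4.9] w 54.5
```

The rail spring is felt: 3.3 N at reported −0.6 and 4.9 N at −8.9. That puts true z at roughly reported +37. I'll press to about 14–15 mm of travel and look.

```bash
python3 -m handwheel '0 2 0 0 0 0 54.5;0 2 0 0 0 0 54.5;0 1 0 0 0 0 54.5;0 0 0 0 0 0 54.5;0 0 0 0 0 0 54.5' | tail -2;  python3 - <<'E'
from h import *; from bench import arm
s=where(); print(s["moment"]); s=arm.snapshot("side"); cv2.imwrite("pics/n4.png",cv2.resize(s["img"][205:275,290:380,::-1],None,fx=8,fy=8,interpolation=3))
v=np.load("v.npy")
for z in (16,20,25,30): print(z,((proj(s,fix(v,[[-83,-40,z],[-67,-40,z],[-83,33.5,z],[16,33.5,z],[18,-44,z],[18,-24,z],[-58,-54,z]]))-[290,205]+.5)*8).round().tolist())
E
```

```text
contact_force: [-1.7, -0.2, 7.4]
gripper_width: 0.055
t 8.13 TCP in fixture mm [-73.3  -0.1 -13.1] tool axes in fixture
 [[ 1.     0.002 -0.001]
 [ 0.001 -0.     1.   ]
 [ 0.002 -1.    -0.   ]] F [-1.5 -0.9  7.4] w 55.0
[0.13126441 0.09842711 0.00046225]
16 [[140.0, 460.0], [204.0, 464.0], [172.0, 288.0], [546.0, 310.0], [548.0, 495.0], [550.0, 445.0], [235.0, 501.0]]
20 [[140.0, 447.0], [204.0, 451.0], [172.0, 276.0], [547.0, 297.0], [549.0, 482.0], [551.0, 432.0], [236.0, 489.0]]
25 [[140.0, 431.0], [204.0, 435.0], [172.0, 260.0], [548.0, 282.0], [550.0, 466.0], [552.0, 416.0], [236.0, 473.0]]
30 [[140.0, 415.0], [204.0, 419.0], [172.0, 245.0], [549.0, 266.0], [551.0, 450.0], [553.0, 400.0], [236.0, 456.0]]
```

View pics/n4.png

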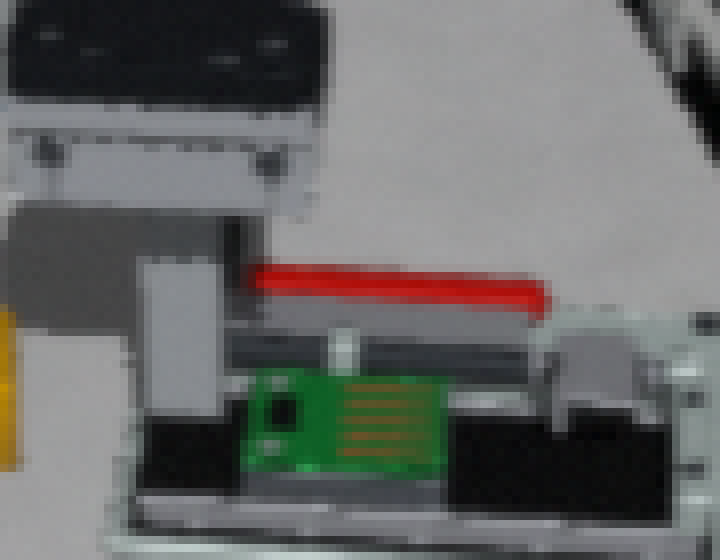

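The rail top is now at z ≈ 24 (row ~280) and the jaw is raised (foot edge near row 425). The near finger stands about 6 mm behind the coupon. I'll press 2 mm deeper, shift 3 mm towards the bed for margin on the rail, and start pushing while tracking the green board numerically.

```bash
cat > track.py <<'E'
from h import *; from bench import arm
from scipy.optimize import minimize
where(); s=arm.snapshot("side"); im=s["img"]; h=cv2.cvtColor(im,cv2.COLOR_RGB2HSV)
m=lambda lo,hi,r0,r1,c0,c1:np.argwhere(cv2.inRange(h,lo,hi)[r0:r1,c0:c1]>0)+[r0,c0]
g=m((45,110,50),(85,255,255),245,268,300,385); r=m((0,170,90),(8,255,255),225,250,300,370)
print("green cols %d-%d rows %d-%d n %d mean %s"%(g[:,1].min(),g[:,1].max(),g[:,0].min(),g[:,0].max(),len(g),g.mean(0)[::-1].round(2)))
v=np.load("v.npy")
x=[(np.sum((proj(s,fix(v,[q,-34,28]))[0]-g.mean(0)[::-1])**2),q) for q in np.arange(-40,40,.5)]; print("coupon x ~",min(x))
if len(r): print("red rows at right end", [int(t) for t in r[r[:,1]>350][:,0]][:1], "cols",r[:,1].min(),r[:,1].max())
E
python3 track.py; python3 -m handwheel '0 1 -1 0 0 0 54.5;0 1 -1 0 0 0 54.5;0 0 -1 0 0 0 54.5;0 0 0 0 0 0 54.5;2 0 0 0 0 0 54.5;2 0 0 0 0 0 54.5;2 0 0 0 0 0 54.5;2 0 0 0 0 0 54.5;2 0 0 0 0 0 54.5;2 0 0 0 0 0 54.5;0 0 0 0 0 0 54.5' | tail -2; python3 track.py
```

```text
t 8.18 TCP in fixture mm [-73.2  -0.1 -13. ] tool axes in fixture
 [[ 1.     0.002 -0.001]
 [ 0.001 -0.     1.   ]
 [ 0.002 -1.    -0.   ]] F [-0.7 -0.5  7.5] w 54.7
green cols 320-345 rows 251-264 n 246 mean [332.78 257.76]
coupon x ~ (np.float64(0.8105920433244793), np.float64(-32.5))
red rows at right end [240] cols 322 357
contact_force: [-5.8, 4.6, 9.9]
gripper_width: 0.054
t 9.15 TCP in fixture mm [-65.9  -1.5 -16.5] tool axes in fixture
 [[ 1.    -0.008 -0.002]
 [ 0.002  0.003  1.   ]
 [-0.008 -1.     0.003]] F [-7.2  1.8  9.9] w 54.0
green cols 321-346 rows 251-264 n 251 mean [334.03 257.81]
coupon x ~ (np.float64(0.7629388691851294), np.float64(-30.0))
red rows at right end [241] cols 326 357
```

The coupon has started to move: x ≈ −30, from −32.5. Vertical force is near the hard stop, so I'll ease up 1 mm and continue.

```bash
python3 -m handwheel '2 -1 0 0 0 0 54.5;3 0 0 0 0 0 54.5;3 0 0 0 0 0 54.5;3 0 0 0 0 0 54.5;3 0 0 0 0 0 54.5;3 0 0 0 0 0 54.5;3 0 0 0 0 0 54.5;0 0 0 0 0 0 54.5' | tail -2; python3 track.py
```

```text
contact_force: [-6.4, 3.8, 8.8]
gripper_width: 0.0545
t 9.87 TCP in fixture mm [-45.4  -1.7 -15.6] tool axes in fixture
 [[ 1.    -0.007 -0.002]
 [ 0.002  0.002  1.   ]
 [-0.007 -1.     0.002]] F [-7.4  0.8  8.8] w 54.5
green cols 332-357 rows 252-265 n 247 mean [344.47 258.36]
coupon x ~ (np.float64(0.6407210252237131), np.float64(-9.5))
red rows at right end [241] cols 336 357
```

```bash
python3 -m handwheel '3 0 0 0 0 0 54.5;3 0 0 0 0 0 54.5;3 0 0 0 0 0 54.5;3 0 0 0 0 0 54.5;3 0 0 0 0 0 54.5;3 0 0 0 0 0 54.5;3 0 0 0 0 0 54.5;3 0 0 0 0 0 54.5;0 0 0 0 0 0 54.5' | tail -2; python3 track.py
```

```text
contact_force: [-5.5, 3.7, 9.0]
gripper_width: 0.0546
t 10.67 TCP in fixture mm [-21.2  -1.9 -15.4] tool axes in fixture
 [[ 1.    -0.007 -0.002]
 [ 0.002  0.002  1.   ]
 [-0.007 -1.     0.002]] F [-6.6  1.1  9. ] w 54.6
green cols 344-369 rows 252-266 n 215 mean [355.4  259.81]
coupon x ~ (np.float64(2.568054045930187), np.float64(12.0))
red rows at right end [241] cols 310 357
```

```bash
python3 -m handwheel '2 0 0 0 0 0 54.5;2 0 0 0 0 0 54.5;2 0 0 0 0 0 54.5;1 0 0 0 0 0 54.5;0 0 0 0 0 0 54.5' | tail -2; python3 track.py;python3 -m handwheel '1 0 0 0 0 0 54.5;1 0 0 0 0 0 54.5;1 0 0 0 0 0 54.5;1 0 0 0 0 0 54.5;0 0 0 0 0 0 54.5' | tail -2; python3 track.py
```

```text
contact_force: [-7.2, 5.6, 9.2]
gripper_width: 0.0547
t 11.13 TCP in fixture mm [-14.7  -2.  -15.4] tool axes in fixture
 [[ 1.    -0.008 -0.002]
 [ 0.002  0.002  1.   ]
 [-0.008 -1.     0.002]] F [-8.9  2.   9.2] w 54.7
green cols 347-372 rows 253-266 n 216 mean [359.29 260.11]
coupon x ~ (np.float64(2.8007155144491316), np.float64(20.0))
red rows at right end [241] cols 310 357
contact_force: [-10.4, 6.2, 12.6]
gripper_width: 0.0549
t 11.6 TCP in fixture mm [-12.7  -2.  -15.4] tool axes in fixture
 [[ 1.    -0.012 -0.001]
 [ 0.001  0.002  1.   ]
 [-0.012 -1.     0.002]] F [-12.1   1.2  12.6] w 54.9
green cols 348-373 rows 253-266 n 212 mean [360.56 260.22]
coupon x ~ (np.float64(2.9048505361107515), np.float64(22.5))
red rows at right end [241] cols 310 357
```

The push force rises and the advance stalls, so the coupon is at the stop (x ≈ 23). One firm nudge, then a check picture while still holding.

```bash
python3 -m handwheel '1.5 0 0 0 0 0 54.5;1.5 0 0 0 0 0 54.5;0 0 0 0 0 0 54.5;0 0 0 0 0 0 54.5' | tail -2; python3 track.py
python3 - <<'E'
from h import *; from bench import arm
s=arm.snapshot("side"); cv2.imwrite("pics/n5.png",cv2.resize(s["img"][205:275,300:390,::-1],None,fx=8,fy=8,interpolation=3))
E
```

```text
contact_force: [-17.1, 8.9, 15.7]
gripper_width: 0.0543
t 11.98 TCP in fixture mm [-12.8  -2.  -15.4] tool axes in fixture
 [[ 1.    -0.019 -0.001]
 [ 0.001  0.002  1.   ]
 [-0.019 -1.     0.002]] F [-19.3   0.8  15.7] w 54.3
green cols 348-373 rows 253-266 n 208 mean [360.62 260.35]
coupon x ~ (np.float64(3.3545791829907854), np.float64(22.5))
red rows at right end [241] cols 310 357
```

View pics/n5.png

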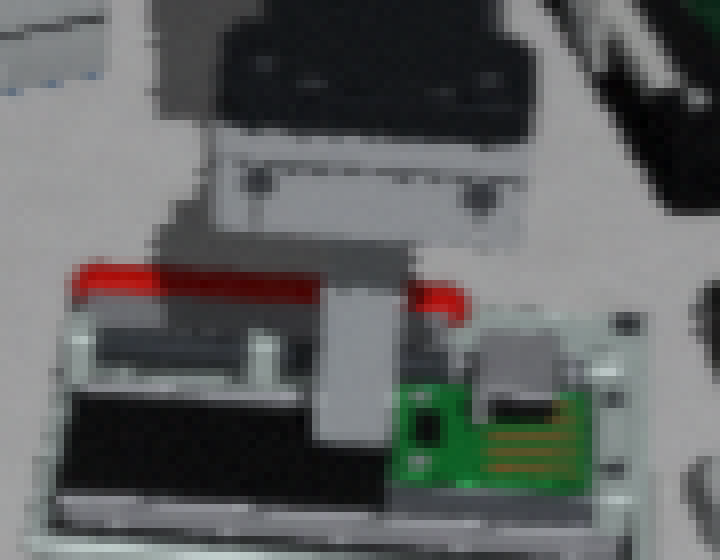

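The coupon's right edge is against the stop (col ~592), the jaw is open above it and the rail is still held. Now I'll back off, release slowly and rise.

```bash
python3 -m handwheel '-3 0 0 0 0 0 54.5;-3 0 0 0 0 0 54.5;-3 0 0 0 0 0 54.5;-3 0 0 0 0 0 54.5;-3 0 0 0 0 0 54.5;-2 0 0 0 0 0 54.5;0 0 0 0 0 0 54.5;0 -2 0 0 0 0 54.5;0 -2 0 0 0 0 54.5;0 -2 0 0 0 0 54.5' | tail -2; python3 track.py; python3 -m handwheel '0 -2 0 0 0 0 54.5;0 -3 0 0 0 0 54.5;0 -4 0 0 0 0 54.5;0 -6 0 0 0 0 54.5;0 -10 0 0 0 0 54.5;0 -20 0 0 0 0 54.5;0 -30 0 0 0 0 54.5;0 -35 0 0 0 0 54.5;0 -35 0 0 0 0 54.5;0 -30 0 0 0 0 54.5;0 0 0 0 0 0 54.5;0 0 0 0 0 0 54.5' | tail -2; python3 track.py
```

```text
contact_force: [-0.1, -0.6, 0.5]
gripper_width: 0.0541
t 12.92 TCP in fixture mm [-22.6  -2.6 -10.7] tool axes in fixture
 [[ 1.    -0.003 -0.001]
 [ 0.001  0.001  1.   ]
 [-0.003 -1.     0.001]] F [ 0.1 -0.6  0.5] w 54.1
green cols 348-373 rows 253-266 n 206 mean [360.1  260.27]
coupon x ~ (np.float64(3.1648679562072863), np.float64(21.5))
red rows at right end [239] cols 310 357
contact_force: [0.0, 0.2, -0.2]
gripper_width: 0.0548
t 13.97 TCP in fixture mm [-19.5  -3.2 170.1] tool axes in fixture
 [[ 1.     0.007 -0.001]
 [ 0.001 -0.001  1.   ]
 [ 0.007 -1.    -0.001]] F [-0.1  0.2 -0.2] w 54.8
green cols 348-373 rows 253-266 n 204 mean [360.1  260.26]
coupon x ~ (np.float64(3.1406345657307244), np.float64(21.5))
red rows at right end [239] cols 309 357
```

Run:
```python
from h import *; from bench import arm
s=arm.snapshot("side"); cv2.imwrite("pics/n6.png",cv2.resize(s["img"][205:285,270:400,::-1],None,fx=6,fy=6,interpolation=3))
```

```text
(no output)
```

View pics/n6.png

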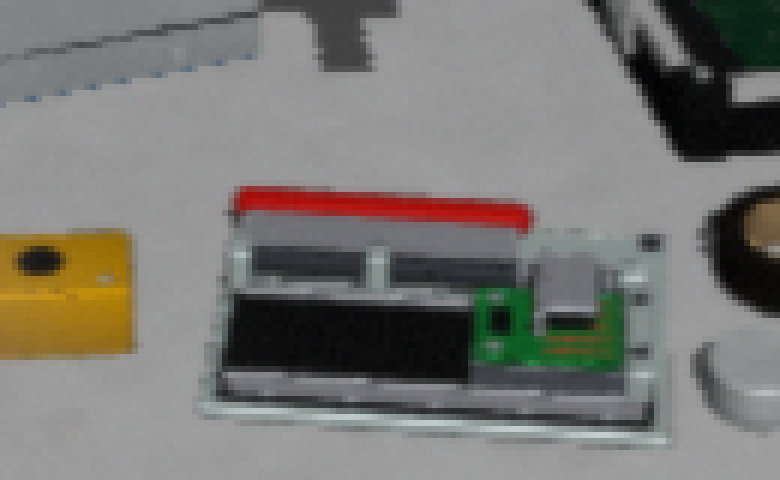

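The picture shows the coupon straight and against the stop (right edge at col ~625), with the jaw foot clamped on it. The rail is part-way up, the gripper is clear, and the adapter, tape roll and tin are in place. Handing in.

```bash
python3 -c "
from bench import arm
print(arm.finish_job()); print(arm.get_state()['time'])"
```

```text
the job is handed in; nothing more can be done
None
the job is handed in; nothing more can be done
```

I pressed the red rail down with one fingertip and pushed the coupon under the raised jaw until it met the end stop. Then I backed off, let the clip clamp the coupon and rose clear. I handed the job in at about 14 s; no verdict is reported.

**Last checks:**
- **Coupon:** it lies straight against the stop. Its tracked x was about 22.5 mm while held, and 21.5 mm after release with its edges unchanged, because the lowered jaw now covers part of it. At the stop the push force rose to 19 N and the advance stalled.
- **Clip:** the rail stands part-way up and the jaw foot is on the coupon. I judged this from the side picture only; the clip angle and clamping force could not be read.
- **Robot and surroundings:** contact force is about 0 N with the gripper well above the fixture. The tin, tape roll and adapter look undisturbed.

**What disagreed:**
- **TCP height:** the reported height read about 37 to 43 mm lower than the fingertips really were, going by the side camera and the touch on the rail. I relied on touch and pictures for height. I never found the cause.
- **Near fingertip:** it appeared a few millimetres off its predicted height or sideways position; I did not resolve this, and the coupon still moved with the finger from first contact to the stop.

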